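# Check a spindle for runout with the dial indicator

### The job

Check the spindle under the dial indicator for runout: press the indicator's carriage down until its sprung plunger is well pressed in on the spindle's collar (down to the carriage's stop is fine), then swing that spindle's hand lever over the top from the left to fully over on the right, with the plunger riding on the collar all the way, and leave it so. Leave the other spindle, the one with no indicator over it, alone.

Things in the scene. Friction and masses are not known exactly. Their poses are not given: they have to be found in the camera images.
- gauge_stand: Indicator stand, fixed: grey base 210 x 100 x 12 mm with a V-block, a dial and a steel pillar. Origin: underside of the base's centre, on the bench. x runs level along the spindle, away from its lever (which is at the robot's end), y to the left, z up. The spindle's axis is 62 mm above the bench over y = 0; cap and pillar at x = +80 mm, plunger and collar at +30, lever at -75.
- press_cap (a point): Centre of the flat top of the black round cap (36 mm across) on the stand's carriage. Pushed straight down, the carriage slides with about 10 N of friction and stays where left. At its lower stop the cap's top is 170 mm above the bench; it starts 30 to 50 mm higher. The plunger meets the collar at 184 mm and is 14 mm in at the stop. Same axes as gauge_stand.
- lever_knob (a point): Centre of the black ball knob (22 mm) on the hand lever of the spindle under the indicator: an 8 mm steel rod, ball centre 65 mm from the spindle's axis, swinging in the upright plane x = -75 mm of gauge_stand. Next to that plane only the V-block's stirrup stands above the spindle: top 100 mm above the bench, from x = -38 to -22 mm.
- spindle (a joint): Turn of the spindle under the indicator, rad: 0 with its lever straight up, negative with the lever leaning left (+y of gauge_stand), positive right; stops at -0.8 and +0.8; starts between -0.65 and -0.45. Pushed by the knob it turns stiffly (0.1 N m, about 2 N at the knob) and stays where it is left.
- plunger (a joint): How far the indicator's sprung plunger is pressed in, in m: 0 hanging free, 0.02 at most; 1 to 4 N. It bears on the spindle's round aluminium collar (44 mm), which is slightly eccentric.
- spare_knob (a point): Centre of the same kind of ball knob on a second, like spindle that waits in a V-block on a short grey base of its own to the robot's right, with no indicator over it; not to be moved.

How it is judged:
By the outcome, as a careful person would: the job done as asked, in the order asked, and still so for the second after the job is handed in, with the robot touching nothing.
It also fails if it takes over 38 s, if anything falls off the work surface, if the arm or the gripper's body presses on something with over 40 N, if the wrist force passes 120 N, or if a joint passes its speed limit or range.

### The arm

A 7-joint arm with a two-finger parallel gripper is mounted at the origin on a cart in front of the work surface, level with it; the furniture and walls round the work are solid. World frame = base frame: x ahead of the robot, y to its left, z up, the work surface at z = 0. Lengths are in m, angles in rad, forces in N, time in s.
With the tool pointing down it reaches from about 0.425 to 1.025 m from the base axis. Payload 9.4 kg.
Tool frame: the origin (TCP) lies midway between the tips of the shut fingers; the grasp point (between the pads) lies 19 mm behind it; z points along the fingers, y is the direction in which the jaws open and shut (so a half turn about z gives the same grasp; the last joint's range is limited). The gripper opens to 93 mm and grips with 3 to 60 N. Pads are 15 mm wide; open, the fingers measure 128 mm over their backs; the gripper's body (75 mm by 188 mm) begins 65 mm behind the grasp point.
Start: joints at [1.254, 0.599, -0.003, 1.599, 0.002, 0.943, -0.08], TCP at [0.172, -0.704, 0.219] pointing down, gripper open.
Joint ranges: [-2.57, 2.57], [-0.35, 1.97], [-1.29, 1.29], [0.11, 2.56], [-1.05, 4.19], [0.11, 1.86], [-2.63, 2.63]. Speed limits (rad/s): [2.22, 2.22, 3.01, 3.01, 3.14, 3.14, 3.14].

### API

Orientations are given as [roll, pitch, yaw] about the fixed x, y, z axes, in that order (R = Rz(yaw) Ry(pitch) Rx(roll)).
In Python, from station import arm gives the robot as it stands. The module is installed in compiled form; this text tells all that it offers.
- The arm moves only by the tool apply_moves, never from a script. Its argument "series" is a list of rows, each an object of numbers: "dx", "dy", "dz": the shift along the tool's x, y, z in m; "rx", "ry", "rz": the turn, a rotation vector about the tool's x, y, z in degrees; "hand": the finger opening in m, from 0 to 0.093. In form: [{"dx": .., "dy": .., "dz": .., "rx": .., "ry": .., "rz": .., "hand": ..}, ...]. A call has 1 to 10 rows; each row is the pose to reach, as a shift and turn from the pose measured when the call began, along the tool's axes at that moment; what a row does not reach only later rows make up. A row lasts 1/12 s, in which the tool goes at most 41.7 mm and 7.16 degrees, less where a joint would pass 70% of its speed; a pose out of reach is approached as far as the arm can. A call with a gripper value outside its range is refused whole. The fingers move at their own pace and stop on an object; "grip_force" is the grip in N (left out, the last holds). Time passes only in rows, so rows that repeat a pose let the fingers close. It gives the time, the measured TCP pose, the force and the opening at its end, in the units of the state.
- arm.read_state(): the state, without advancing time (a new reading comes with each control period).
- arm.grab_frame(name): name is "scene" or "top" or "wrist"; returns the picture (384x512x3 uint8, red, green, blue); there is no depth.
- arm.get_calibration(name): a dict with "fx", "fy", "cx", "cy" (pixels), "dist_coeffs" ([k1, k2, p1, p2, k3] as OpenCV has them; the pictures are not rectified), "world_to_cam" (4x4, takes a point from world to camera coordinates); the wrist camera has in their place "hand_eye" (4x4, takes a point from camera to tool coordinates, whose origin is the TCP and whose axes are the flange's). Camera axes: x right, y down, z forward; pixel columns grow to the right and rows downward; lengths in m; the calibration is good to about 2 mm. A picture is of the moment at which its call begins: read the wrist's pose just before it. get_calibration takes no time and is no camera call.
- arm.job_done(): hands the job in, once; it reports no verdict.
Trained networks look in the newest picture that a camera, given by its name, has taken for a name from the list of things; names that differ only in an ending like _2 or _b are one class to them, and where a whole thing is asked for, a point or a joint stands for the part that bears it (a point fixed in the world has none). Each returns a list of dicts, best first, with "conf" (0 to 1); they miss things now and then, are a little off and sometimes report something else, mostly with a low value. They report only what shows in the picture. A call takes as long as a camera call.
- arm.silhouettes(camera, thing): "pixels" (384x512 bool, what is visible of it) and "rect" ([left, top, right, bottom] in pixels, round what is visible of it).
The state is a dict: "time_s": time; "joint_positions": joint angles; "joint_velocities": joint speeds; "effort": joint torques, N m; "tool_pos": TCP position; "ee_rot": TCP orientation; "force": force on the tool from outside, world axes, zero at the start; "torque": the same for the moment, N m; "gripper_width": finger opening in m.
Only numpy, scipy, OpenCV 4.12 (cv2) and the standard library are available. Lean on these libraries where they do the work, as an engineer would, in place of code of your own. Each camera call takes 0.05 s, during which the arm holds its last target.

## Working session

There is one attempt and no reset: what is moved stays moved. The work goes in short steps, Python scripts to look and compute and a tool call to move; the robot and the scene stay as the last step left them, time stands still between calls to the robot, and variables do not carry over. Pictures are saved under pics/ and viewed, and the job is handed in when it is done.

Besides the shell and the picture viewer there is one more tool, called after ">>>" by a JSON object that holds its "method" and its "body", one argument or row to a line. apply_moves: Moves the arm, as the interface text tells. Its arguments: {"type":"object","properties":{"series":{"type":"array","items":{"type":"object","properties":{"dx":{"type":"number"},"dy":{"type":"number"},"dz":{"type":"number"},"rx":{"type":"number"},"ry":{"type":"number"},"rz":{"type":"number"},"hand":{"type":"number"}}}},"grip_force":{"type":"number"}},"required":["series"]}

```bash
mkdir -p pics; python3 - <<'E'
from station import arm
import cv2,json
s=arm.read_state();print(s['time_s'],s['tool_pos'],s['ee_rot'],s['force'],s['gripper_width'])
for n in['scene','top']:
    f=arm.grab_frame(n);cv2.imwrite(f'pics/{n}0.png',f[:,:,::-1])
    c=arm.get_calibration(n);print(n,c)
    for t in['gauge_stand','press_cap','lever_knob','spare_knob']:
        for d in arm.silhouettes(n,t)[:3]:
            p=d['pixels'];ys,xs=p.nonzero();print(t,round(d['conf'],2),d['rect'],xs.mean(),ys.mean(),p.sum())
print(arm.get_calibration('wrist'))
print(arm.read_state()['time_s'])
E
```

```text
0.0 [ 0.17207095 -0.70378099  0.2177931 ] [-3.14009050e+00  1.23900279e-04  2.39839951e-01] [ 0.09374275  0.09433154 -1.72024721] 0.09267756938179116
scene {'fx': 446.67326819709456, 'fy': 446.67326819709456, 'cx': 252.93162574535702, 'cy': 190.58307215013295, 'dist_coeffs': array([-0.02912889,  0.        ,  0.        ,  0.        ,  0.        ]), 'world_to_cam': array([[-0.77202503, -0.63558901,  0.00198895,  0.33462284],
       [-0.3729581 ,  0.45047921, -0.81115395,  0.37360138],
       [ 0.51466456, -0.62697295, -0.5848293 ,  0.81362811],
       [ 0.        ,  0.        ,  0.        ,  1.        ]])}
gauge_stand 0.93 [157.8, 190.6, 234.0, 322.8] 191.79890658426433 269.19752792964107 4207
press_cap 0.65 [161.7, 190.5, 194.1, 238.5] 177.90420560747663 214.15070093457945 856
lever_knob 0.64 [178.6, 247.7, 217.6, 295.7] 194.095015576324 269.72429906542055 642
spare_knob 0.96 [289.8, 180.0, 344.4, 207.4] 318.41747572815535 194.13349514563106 412
top {'fx': 352.5071477568762, 'fy': 352.5071477568762, 'cx': 258.2414711565672, 'cy': 196.70430314278028, 'dist_coeffs': array([-0.01501219, 
[... 512 characters left out ...]
, 176.3, 206.0, 234.4] 188.9701086956522 208.20652173913044 368
spare_knob 0.56 [332.7, 207.1, 355.7, 265.2] 341.9266247379455 232.33542976939202 477
{'fx': 283.34035552803175, 'fy': 283.34035552803175, 'cx': 257.7889124943598, 'cy': 191.26911662762424, 'dist_coeffs': array([-0.05145338,  0.        ,  0.        ,  0.        ,  0.        ]), 'hand_eye': array([[ 5.46108401e-04, -9.70744571e-01, -2.40113889e-01,
         6.62481543e-02],
       [ 9.99999658e-01,  3.81023760e-04,  7.33949495e-04,
        -7.47556615e-04],
       [-6.20988391e-04, -2.40114208e-01,  9.70744447e-01,
        -1.66779272e-01],
       [ 0.00000000e+00,  0.00000000e+00,  0.00000000e+00,
         1.00000000e+00]])}
0.5
```

```bash
python3 - <<'E'
import cv2
a=cv2.imread('pics/scene0.png');cv2.imwrite('pics/scene0c.png',cv2.resize(a[165:345,130:370],None,fx=3.3,fy=3.3,interpolation=cv2.INTER_CUBIC))
a=cv2.imread('pics/top0.png');cv2.imwrite('pics/top0c.png',cv2.resize(a[130:280,150:370],None,fx=3.6,fy=3.6,interpolation=cv2.INTER_CUBIC))
E
```

```text
(no output)
```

View pics/scene0.png

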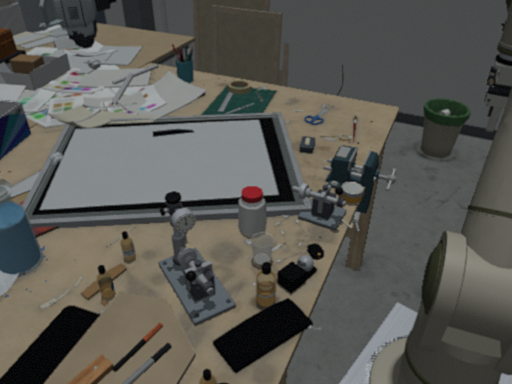

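View pics/top0.png

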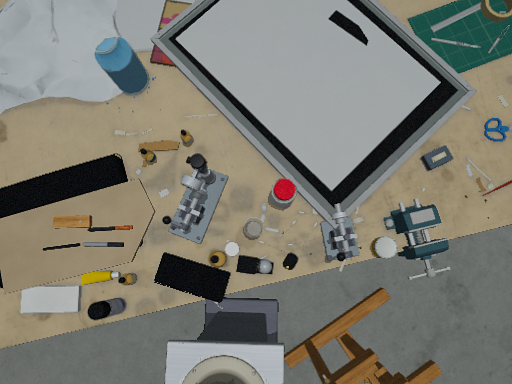

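```bash
ls pics
```

```text
scene0.png
scene0c.png
top0.png
top0c.png
```

View pics/scene0c.png

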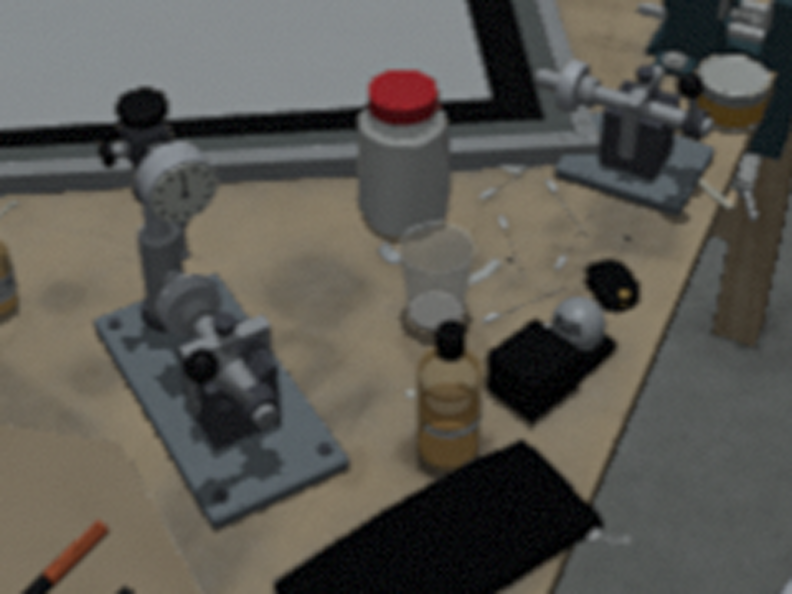

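View pics/top0c.png

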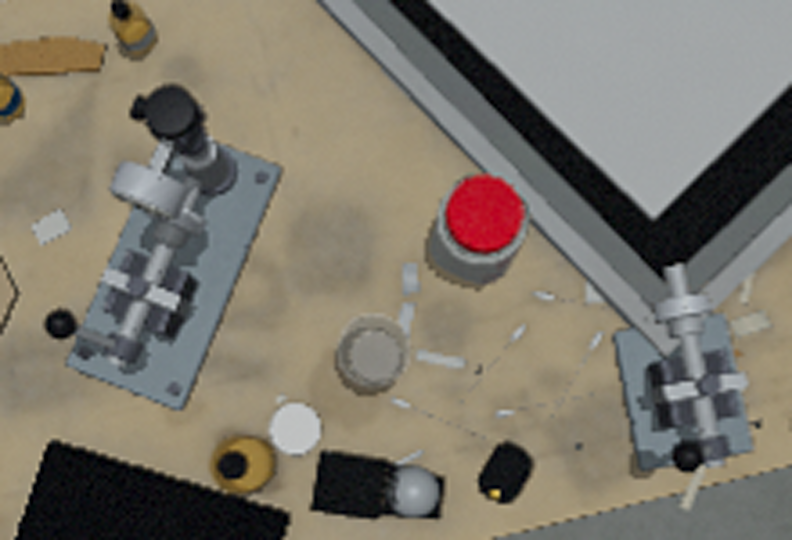

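```bash
cat > h.py <<'E'
from station import arm
import numpy as np,cv2
def proj(n,P):
    c=arm.get_calibration(n);K=np.array([[c['fx'],0,c['cx']],[0,c['fy'],c['cy']],[0,0,1]]);T=c['world_to_cam']
    return cv2.projectPoints(np.array(P,float).reshape(-1,3),cv2.Rodrigues(T[:3,:3])[0],T[:3,3],K,c['dist_coeffs'])[0].reshape(-1,2)
def S2W(p,P):
    x,y,a=p[:3];P=np.array(P,float);c,s=np.cos(a),np.sin(a)
    return P@np.array([[c,s,0],[-s,c,0],[0,0,1]])+[x,y,0]
def pts(p):
    h,q=p[3:5]
    return [[.105,.05,.012],[.105,-.05,.012],[-.105,-.05,.012],[-.105,.05,.012],[.08,0,h],[-.075,-.065*np.sin(q),.062+.065*np.cos(q)]]
E
python3 - <<'E'
from h import *
from scipy.optimize import least_squares
o={'scene':[(158.8,262.6),(195.2,248.3),(235.5,305.9),(195.8,324.1),(173,196.8),(191.2,275.6)],
'top':[(np.nan,)*2,(228.1,175.8),(200.6,243.3),(168.6,231.4),(198.1,160.6),(166.9,219.7)]}
def r(p,full=False):
    W=S2W(p,pts(p));e=[proj(n,W)-np.array(o[n]) for n in o]
    return e if full else np.nan_to_num(np.concatenate(e).ravel())
b=min((least_squares(r,[.6,.1,a,.21,-.5],loss='soft_l1') for a in(-.4,0,.4)),key=lambda s:s.cost)
p=b.x;print(p,b.cost);print([x.round(1) for x in r(p,1)])
W=S2W(p,pts(p));print(W.round(4))
for n in o:
    a=cv2.imread(f'pics/{n}0.png')
np.save('p.npy',p)
E
```

```text
[ 0.53036088  0.09124449 -0.34089     0.20125926 -0.57241562] 8.66107367842274
[array([[-1.2, -1.7],
       [ 0.2, -2. ],
       [ 1. , -2.8],
       [-1.2, -1.7],
       [-0.2,  0. ],
       [-0.2,  0. ]]), array([[ nan,  nan],
       [ 0.1,  0.5],
       [-0.2,  1.4],
       [-0.9,  0.4],
       [-1. ,  0.7],
       [ 0. ,  0.7]])]
[[0.646  0.1033 0.012 ]
 [0.6126 0.009  0.012 ]
 [0.4147 0.0792 0.012 ]
 [0.4481 0.1735 0.012 ]
 [0.6058 0.0645 0.2013]
 [0.4714 0.1495 0.1166]]
```

```bash
cat >> h.py <<'E'
from scipy.spatial.transform import Rotation as Ro
def delta(target,yaw):
    s=arm.read_state();R=Ro.from_euler('xyz',s['ee_rot']);Rt=Ro.from_euler('xyz',[np.pi,0,yaw])
    d=R.inv().apply(np.array(target)-s['tool_pos']);rv=np.degrees((R.inv()*Rt).as_rotvec())
    print('d',d.round(4),'rot',rv.round(2));return d
E
python3 - <<'E'
from h import *
p=np.load('p.npy')
delta([.172,-.704,.36],.24)
delta([.35,-.40,.36],.0)
delta([.50,.10,.38],p[2])
# bottle
for n,uv,zs in[('top',(214,259),(.06,.08,.1)),('scene',(265,267),(.06,.08,.1))]:
    c=arm.get_calibration(n);K=np.array([[c['fx'],0,c['cx']],[0,c['fy'],c['cy']],[0,0,1]]);T=c['world_to_cam']
    u=cv2.undistortPoints(np.array([[uv]],float),K,c['dist_coeffs'])[0,0];d=T[:3,:3].T@[*u,1];o=-T[:3,:3].T@T[:3,3]
    for z in zs: print(n,(o+d*(z-o[2])/d[2]).round(3))
E
```

```text
d [-1.000e-04 -3.000e-04 -1.414e-01] rot [-0.    0.   -0.01]
d [ 0.245  -0.2533 -0.1414] rot [-0.    0.   13.74]
d [ 0.5095 -0.7034 -0.1614] rot [-0.    0.   33.27]
top [0.377 0.033 0.06 ]
top [0.377 0.03  0.08 ]
top [0.378 0.027 0.1  ]
scene [ 0.406 -0.008  0.06 ]
scene [0.394 0.007 0.08 ]
scene [0.382 0.023 0.1  ]
```

>>> {"method": "apply_moves", "body": {
  "series": [
    {"dz": -0.04, "hand": 0},
    {"dz": -0.08, "hand": 0},
    {"dx": 0.01, "dy": -0.01, "dz": -0.12, "hand": 0},
    {"dx": 0.035, "dy": -0.04, "dz": -0.14, "hand": 0},
    {"dx": 0.06, "dy": -0.07, "dz": -0.14, "rz": 3, "hand": 0},
    {"dx": 0.085, "dy": -0.1, "dz": -0.14, "rz": 6, "hand": 0}
  ]
}}

```text
validation failed for argument at $.se...
```

```bash
python3 - <<'E'
from h import *
s=arm.read_state();print(s['time_s'],s['tool_pos'],s['ee_rot'],np.round(s['joint_positions'],3),s['force'],s['gripper_width'])
p=np.load('p.npy')
delta([.35,-.40,.38],.0)
delta([.50,.10,.38],p[2])
E
```

```text
0.5 [ 0.17216849 -0.7042436   0.21859957] [-3.14155259e+00  6.07439421e-05  2.39838703e-01] [ 1.254  0.599 -0.003  1.599  0.002  0.943 -0.08 ] [-0.33466846  0.26893409  0.21426047] 0.09300200459587593
d [ 0.245  -0.2533 -0.1614] rot [-0.    0.   13.74]
d [ 0.5095 -0.7034 -0.1614] rot [-0.    0.   33.27]
```

>>> {"method": "apply_moves", "body": {
  "series": [
    {"dx": 0, "dy": 0, "dz": -0.04, "rx": 0, "ry": 0, "rz": 0, "hand": 0},
    {"dx": 0, "dy": 0, "dz": -0.08, "rx": 0, "ry": 0, "rz": 0, "hand": 0},
    {"dx": 0.01, "dy": -0.01, "dz": -0.12, "rx": 0, "ry": 0, "rz": 0, "hand": 0},
    {"dx": 0.035, "dy": -0.04, "dz": -0.14, "rx": 0, "ry": 0, "rz": 0, "hand": 0},
    {"dx": 0.06, "dy": -0.07, "dz": -0.14, "rx": 0, "ry": 0, "rz": 3, "hand": 0},
    {"dx": 0.085, "dy": -0.1, "dz": -0.14, "rx": 0, "ry": 0, "rz": 6, "hand": 0}
  ]
}}

```text
time_s: 1.0
tool_pos: [0.2316, -0.5861, 0.3604]
ee_rot: [3.139, -0.001, 0.132]
force: [1.8, -0.4, -0.4]
gripper_width: 0.058
```

```bash
python3 - <<'E'
from h import *
s=arm.read_state();print(s['time_s'],s['tool_pos'],s['ee_rot'],np.round(s['joint_positions'],3),s['force'],s['gripper_width'])
p=np.load('p.npy')
delta([.35,-.40,.38],.0)
delta([.50,.10,.38],p[2])
E
```

```text
1.0 [ 0.23159739 -0.58610283  0.36043465] [ 3.13851005e+00 -1.37418974e-03  1.31859571e-01] [ 1.099  0.358  0.007  1.656 -0.003  1.124 -0.331] [ 1.78783437 -0.43399615 -0.4478693 ] 0.05804024238792458
d [ 0.1419 -0.1689 -0.0199] rot [ 0.17 -0.09  7.55]
d [ 0.3563 -0.6448 -0.0211] rot [ 0.15 -0.12 27.09]
```

>>> {"method": "apply_moves", "body": {
  "series": [
    {"dx": 0.024, "dy": -0.03, "dz": -0.01, "rx": 0, "ry": 0, "rz": 2, "hand": 0},
    {"dx": 0.048, "dy": -0.06, "dz": -0.02, "rx": 0, "ry": 0, "rz": 4, "hand": 0},
    {"dx": 0.072, "dy": -0.09, "dz": -0.02, "rx": 0, "ry": 0, "rz": 6, "hand": 0},
    {"dx": 0.095, "dy": -0.12, "dz": -0.02, "rx": 0, "ry": 0, "rz": 8, "hand": 0},
    {"dx": 0.118, "dy": -0.15, "dz": -0.02, "rx": 0, "ry": 0, "rz": 10, "hand": 0},
    {"dx": 0.14, "dy": -0.18, "dz": -0.02, "rx": 0, "ry": 0, "rz": 12, "hand": 0},
    {"dx": 0.163, "dy": -0.21, "dz": -0.02, "rx": 0, "ry": 0, "rz": 14, "hand": 0},
    {"dx": 0.185, "dy": -0.24, "dz": -0.02, "rx": 0, "ry": 0, "rz": 16, "hand": 0},
    {"dx": 0.205, "dy": -0.27, "dz": -0.02, "rx": 0, "ry": 0, "rz": 18, "hand": 0},
    {"dx": 0.22, "dy": -0.305, "dz": -0.02, "rx": 0, "ry": 0, "rz": 20, "hand": 0}
  ]
}}

```text
time_s: 1.83
tool_pos: [0.4107, -0.2534, 0.38]
ee_rot: [3.139, -0.003, -0.219]
force: [1.1, 0.5, 0.1]
gripper_width: 0.0006
```

```bash
python3 - <<'E'
from h import *
s=arm.read_state();print(s['time_s'],s['tool_pos'],s['ee_rot'],np.round(s['joint_positions'],3),s['force'],s['gripper_width'])
p=np.load('p.npy')
delta([.50,.10,.38],p[2])
E
```

```text
1.8333 [ 0.41071305 -0.25338385  0.38000825] [ 3.13890404 -0.00339076 -0.21880802] [ 0.55   0.139 -0.134  1.914  0.023  1.086 -1.383] [1.12192794 0.53521729 0.11411637] 0.0006191800678562679
d [ 0.0105 -0.3643 -0.0009] rot [ 0.14 -0.2   6.99]
```

>>> {"method": "apply_moves", "body": {
  "series": [
    {"dx": 0.002, "dy": -0.036, "dz": 0, "rx": 0, "ry": 0, "rz": 0.7, "hand": 0},
    {"dx": 0.004, "dy": -0.073, "dz": 0, "rx": 0, "ry": 0, "rz": 1.4, "hand": 0},
    {"dx": 0.006, "dy": -0.11, "dz": 0, "rx": 0, "ry": 0, "rz": 2.1, "hand": 0},
    {"dx": 0.008, "dy": -0.147, "dz": 0, "rx": 0, "ry": 0, "rz": 2.8, "hand": 0},
    {"dx": 0.01, "dy": -0.184, "dz": 0, "rx": 0, "ry": 0, "rz": 3.5, "hand": 0},
    {"dx": 0.01, "dy": -0.22, "dz": 0, "rx": 0, "ry": 0, "rz": 4.2, "hand": 0},
    {"dx": 0.01, "dy": -0.256, "dz": 0, "rx": 0, "ry": 0, "rz": 5, "hand": 0},
    {"dx": 0.01, "dy": -0.292, "dz": 0, "rx": 0, "ry": 0, "rz": 6, "hand": 0},
    {"dx": 0.01, "dy": -0.328, "dz": 0, "rx": 0, "ry": 0, "rz": 7, "hand": 0},
    {"dx": 0.01, "dy": -0.364, "dz": 0, "rx": 0, "ry": 0, "rz": 7, "hand": 0}
  ]
}}

```text
time_s: 2.67
tool_pos: [0.4995, 0.1015, 0.3794]
ee_rot: [3.14, -0.004, -0.342]
force: [1.0, -0.6, 0.5]
gripper_width: 0.0004
```

>>> {"method": "apply_moves", "body": {
  "series": [
    {"dx": 0, "dy": 0, "dz": 0, "rx": 0, "ry": 0, "rz": 0, "hand": 0}
  ]
}}

```text
time_s: 2.75
tool_pos: [0.4999, 0.1084, 0.3796]
ee_rot: [-3.14, -0.004, -0.335]
force: [-0.5, -0.7, 0.2]
gripper_width: 0.0004
```

```bash
cat >> h.py <<'E'
def wcam():
    s=arm.read_state();c=arm.get_calibration('wrist')
    T=np.eye(4);T[:3,:3]=Ro.from_euler('xyz',s['ee_rot']).as_matrix();T[:3,3]=s['tool_pos']
    K=np.array([[c['fx'],0,c['cx']],[0,c['fy'],c['cy']],[0,0,1]])
    return K,c['dist_coeffs'],np.linalg.inv(T@c['hand_eye'])
def wproj(cam,P):
    K,D,T=cam;return cv2.projectPoints(np.array(P,float).reshape(-1,3),cv2.Rodrigues(T[:3,:3])[0],T[:3,3],K,D)[0].reshape(-1,2)
E
python3 - <<'E'
from h import *
s=arm.read_state();print(s['time_s'],s['tool_pos'],s['ee_rot'],np.round(s['joint_positions'],3),s['force'],s['gripper_width'])
cam=wcam();import pickle;pickle.dump(cam,open('cam1.pkl','wb'))
f=arm.grab_frame('wrist')[:,:,::-1].copy();cv2.imwrite('pics/w1raw.png',f)
p=np.load('p.npy');q=wproj(cam,S2W(p,pts(p)));print(q.round(1))
g=cv2.resize(f,None,fx=1.5,fy=1.5)
for u in q: cv2.circle(g,tuple((u*1.5).astype(int)),3,(0,0,255),1)
cv2.imwrite('pics/w1.png',g)
E
```

```text
2.75 [0.49994947 0.1084344  0.3796418 ] [-3.14014391 -0.00423586 -0.33492611] [ 0.007  0.199 -0.403  1.85   0.089  1.106 -2.334] [-0.52483041 -0.65254707  0.21852583] 0.00041308792181854866
[[234.3  80.2]
 [290.2  80.6]
 [286.8 194.5]
 [235.5 194.1]
 [264.3  79.2]
 [239.5 192. ]]
```

View pics/w1.png

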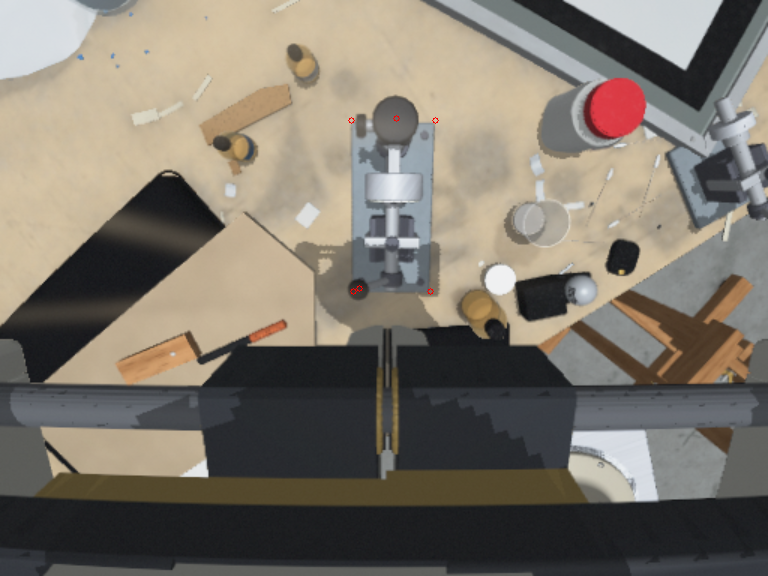

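```bash
python3 - <<'E'
import cv2
a=cv2.imread('pics/w1raw.png');cv2.imwrite('pics/w1c.png',cv2.resize(a[60:205,205:325],None,fx=4,fy=4,interpolation=cv2.INTER_CUBIC))
E
```

```text
(no output)
```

View pics/w1c.png

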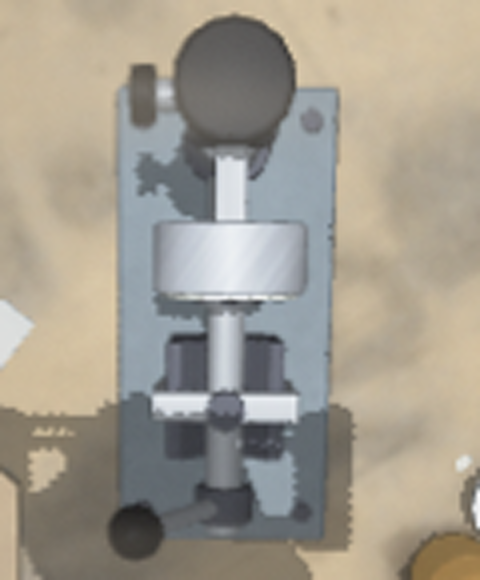

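```bash
python3 - <<'E'
from h import *
import pickle
from scipy.optimize import least_squares
cam=pickle.load(open('cam1.pkl','rb'))
w=np.array([(118,89),(339,88),(325,540),(120,540),(235,78),(135,531)])/4+[205,60]-.4
o={'scene':[(158.8,262.6),(195.2,248.3),(235.5,305.9),(195.8,324.1),(173,196.8),(191.2,275.6)],
'top':[(np.nan,)*2,(228.1,175.8),(200.6,243.3),(168.6,231.4),(198.1,160.6),(166.9,219.7)]}
def r(p,use='stw'):
    W=S2W(p,pts(p));e=[]
    if 's' in use:e.append(proj('scene',W)-o['scene'])
    if 't' in use:e.append(proj('top',W)-o['top'])
    if 'w' in use:e.append(wproj(cam,W)-w)
    return np.nan_to_num(np.concatenate(e).ravel())
p0=np.load('p.npy')
for u in('stw','w','tw','sw'):
    b=least_squares(r,p0,loss='soft_l1',args=(u,));p=b.x;print(u,p.round(4),b.cost);print(b.fun.reshape(-1,2)[-6:].round(1).tolist(),S2W(p,pts(p))[4:].round(4))
    if u=='stw':np.save('p.npy',p)
E
```

```text
stw [ 0.53    0.0924 -0.3428  0.2023 -0.5671] 10.632347543396797
[[-0.3, -1.3], [0.4, -0.5], [0.4, 0.3], [0.3, -0.2], [0.3, 0.6], [0.6, 0.1]] [[0.6054 0.0655 0.2023]
 [0.4711 0.1505 0.1168]]
w [ 0.5296  0.093  -0.3432  0.2109 -0.5797] 0.7721762403010324
[[-0.5, -1.0], [0.2, -0.2], [0.1, 0.6], [0.1, 0.1], [0.1, 0.0], [-0.1, 0.4]] [[0.6049 0.0661 0.2109]
 [0.4709 0.1518 0.1164]]
tw [ 0.5306  0.0922 -0.3413  0.2018 -0.5827] 4.316575864936853
[[-0.4, -1.6], [0.3, -0.9], [0.5, -0.1], [0.4, -0.4], [0.2, 0.1], [0.2, -0.3]] [[0.606  0.0654 0.2018]
 [0.4719 0.151  0.1163]]
sw [ 0.5293  0.0931 -0.3449  0.2033 -0.5602] 6.4936091231366495
[[-0.4, -0.8], [0.3, 0.0], [0.0, 0.7], [-0.0, 0.2], [0.1, 1.3], [0.5, 0.6]] [[0.6046 0.0661 0.2033]
 [0.4704 0.151  0.1171]]
```

```bash
python3 - <<'E'
from h import *
print(arm.read_state()['time_s']);delta([.605,.066,.24],-.343)
E
```

```text
2.8
d [0.112  0.0024 0.1399] rot [ 0.03 -0.24  0.37]
```

>>> {"method": "apply_moves", "body": {
  "series": [
    {"dx": 0.03, "dy": 0.001, "dz": 0.02, "rx": 0, "ry": 0, "rz": 0, "hand": 0},
    {"dx": 0.06, "dy": 0.002, "dz": 0.045, "rx": 0, "ry": -0.2, "rz": 0.4, "hand": 0},
    {"dx": 0.09, "dy": 0.002, "dz": 0.07, "rx": 0, "ry": -0.2, "rz": 0.4, "hand": 0},
    {"dx": 0.112, "dy": 0.002, "dz": 0.1, "rx": 0, "ry": -0.2, "rz": 0.4, "hand": 0},
    {"dx": 0.112, "dy": 0.002, "dz": 0.125, "rx": 0, "ry": -0.2, "rz": 0.4, "hand": 0},
    {"dx": 0.112, "dy": 0.002, "dz": 0.14, "rx": 0, "ry": -0.2, "rz": 0.4, "hand": 0},
    {"dx": 0.112, "dy": 0.002, "dz": 0.14, "rx": 0, "ry": -0.2, "rz": 0.4, "hand": 0},
    {"dx": 0.112, "dy": 0.002, "dz": 0.14, "rx": 0, "ry": -0.2, "rz": 0.4, "hand": 0}
  ]
}}

```text
time_s: 3.47
tool_pos: [0.6048, 0.0653, 0.2397]
ee_rot: [3.14, 0.001, -0.344]
force: [0.2, 0.7, -0.1]
gripper_width: 0.0008
```

```bash
python3 - <<'E'
from h import *
s=arm.read_state();print(s['time_s'],s['tool_pos'],s['ee_rot'],s['force'])
f=arm.grab_frame('wrist')[:,:,::-1];cv2.imwrite('pics/w2.png',f[20:300,100:420].repeat(2,0).repeat(2,1))
f=arm.grab_frame('scene')[:,:,::-1];cv2.imwrite('pics/s2.png',cv2.resize(f[100:345,90:310],None,fx=2.4,fy=2.4))
p=np.load('p.npy');cam=wcam()
delta([.605,.066,.19],-.343)
E
```

```text
3.4667 [0.60477521 0.06525171 0.23965266] [ 3.14008234e+00  6.17957429e-04 -3.44340117e-01] [ 0.2017557   0.70995019 -0.12147629]
d [-0.0007  0.0002  0.0514] rot [-0.01 -0.14 -0.05]
```

View pics/w2.png

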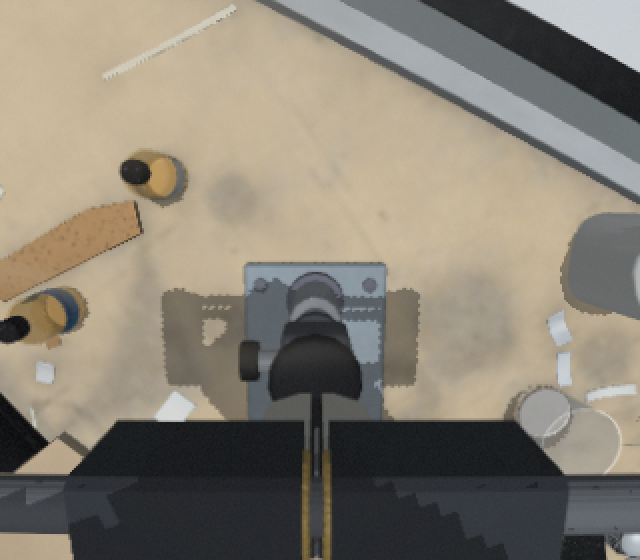

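View pics/s2.png

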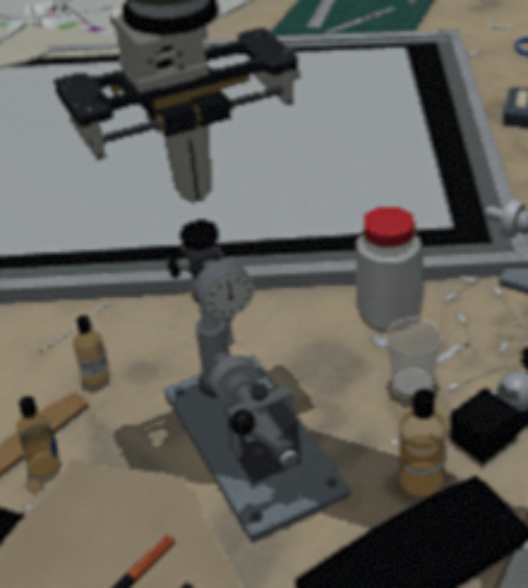

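>>> {"method": "apply_moves", "body": {
  "series": [
    {"dx": 0, "dy": 0, "dz": 0.012, "rx": 0, "ry": 0, "rz": 0, "hand": 0},
    {"dx": 0, "dy": 0, "dz": 0.024, "rx": 0, "ry": 0, "rz": 0, "hand": 0},
    {"dx": 0, "dy": 0, "dz": 0.03, "rx": 0, "ry": 0, "rz": 0, "hand": 0},
    {"dx": 0, "dy": 0, "dz": 0.035, "rx": 0, "ry": 0, "rz": 0, "hand": 0},
    {"dx": 0, "dy": 0, "dz": 0.04, "rx": 0, "ry": 0, "rz": 0, "hand": 0},
    {"dx": 0, "dy": 0, "dz": 0.045, "rx": 0, "ry": 0, "rz": 0, "hand": 0},
    {"dx": 0, "dy": 0, "dz": 0.05, "rx": 0, "ry": 0, "rz": 0, "hand": 0}
  ]
}}

```text
time_s: 4.15
tool_pos: [0.6052, 0.0659, 0.1914]
ee_rot: [3.141, -0.002, -0.344]
force: [-3.0, -0.7, 6.4]
gripper_width: 0.0003
```

>>> {"method": "apply_moves", "body": {
  "series": [
    {"dx": 0, "dy": 0, "dz": 0.004, "rx": 0, "ry": 0, "rz": 0, "hand": 0},
    {"dx": 0, "dy": 0, "dz": 0.008, "rx": 0, "ry": 0, "rz": 0, "hand": 0},
    {"dx": 0, "dy": 0, "dz": 0.012, "rx": 0, "ry": 0, "rz": 0, "hand": 0},
    {"dx": 0, "dy": 0, "dz": 0.016, "rx": 0, "ry": 0, "rz": 0, "hand": 0},
    {"dx": 0, "dy": 0, "dz": 0.018, "rx": 0, "ry": 0, "rz": 0, "hand": 0}
  ]
}}

```text
time_s: 4.57
tool_pos: [0.6053, 0.0659, 0.1736]
ee_rot: [3.141, -0.002, -0.344]
force: [-2.5, -1.6, 7.6]
gripper_width: 0.0007
```

>>> {"method": "apply_moves", "body": {
  "series": [
    {"dx": 0, "dy": 0, "dz": 0.002, "rx": 0, "ry": 0, "rz": 0, "hand": 0},
    {"dx": 0, "dy": 0, "dz": 0.003, "rx": 0, "ry": 0, "rz": 0, "hand": 0},
    {"dx": 0, "dy": 0, "dz": 0.0035, "rx": 0, "ry": 0, "rz": 0, "hand": 0}
  ]
}}

```text
time_s: 4.82
tool_pos: [0.6053, 0.0659, 0.1706]
ee_rot: [3.141, -0.002, -0.344]
force: [-3.1, -0.7, 8.9]
gripper_width: 0.0006
```

>>> {"method": "apply_moves", "body": {
  "series": [
    {"dx": 0, "dy": 0, "dz": 0.001, "rx": 0, "ry": 0, "rz": 0, "hand": 0},
    {"dx": 0, "dy": 0, "dz": 0.0015, "rx": 0, "ry": 0, "rz": 0, "hand": 0}
  ]
}}

```text
time_s: 4.98
tool_pos: [0.6053, 0.0659, 0.1703]
ee_rot: [3.14, -0.003, -0.344]
force: [-6.6, -2.2, 21.0]
gripper_width: 0.0004
```

```bash
python3 - <<'E'
from h import *
delta([.471,.1505,.20],-.343)
E
```

```text
d [-0.1549 -0.0344 -0.0302] rot [ 0.07 -0.18 -0.04]
```

>>> {"method": "apply_moves", "body": {
  "series": [
    {"dx": 0, "dy": 0, "dz": -0.03, "rx": 0, "ry": 0, "rz": 0, "hand": 0},
    {"dx": 0, "dy": 0, "dz": -0.06, "rx": 0, "ry": 0, "rz": 0, "hand": 0.044},
    {"dx": -0.03, "dy": -0.005, "dz": -0.07, "rx": 0, "ry": -0.2, "rz": 0, "hand": 0.044},
    {"dx": -0.065, "dy": -0.015, "dz": -0.07, "rx": 0, "ry": -0.2, "rz": 0, "hand": 0.044},
    {"dx": -0.1, "dy": -0.025, "dz": -0.07, "rx": 0, "ry": -0.2, "rz": 0, "hand": 0.044},
    {"dx": -0.135, "dy": -0.034, "dz": -0.06, "rx": 0, "ry": -0.2, "rz": 0, "hand": 0.044},
    {"dx": -0.155, "dy": -0.034, "dz": -0.035, "rx": 0, "ry": -0.2, "rz": 0, "hand": 0.044},
    {"dx": -0.155, "dy": -0.034, "dz": -0.03, "rx": 0, "ry": -0.2, "rz": 0, "hand": 0.044},
    {"dx": -0.155, "dy": -0.034, "dz": -0.03, "rx": 0, "ry": -0.2, "rz": 0, "hand": 0.044}
  ]
}}

```text
time_s: 5.73
tool_pos: [0.4694, 0.1503, 0.1986]
ee_rot: [3.139, 0.002, -0.341]
force: [0.1, 0.8, -0.4]
gripper_width: 0.0434
```

```bash
python3 - <<'E'
from h import *
s=arm.read_state();print(s['time_s'],s['tool_pos'],s['ee_rot'],s['force'],s['gripper_width'])
f=arm.grab_frame('wrist')[:,:,::-1];cv2.imwrite('pics/w3.png',f[20:300,100:420].repeat(2,0).repeat(2,1))
f=arm.grab_frame('scene')[:,:,::-1];cv2.imwrite('pics/s3.png',cv2.resize(f[160:345,90:310],None,fx=3,fy=3))
delta([.471,.1505,.11],-.343)
E
```

```text
5.7333 [0.4694191  0.15027432 0.19864389] [ 3.13851044e+00  2.13963611e-03 -3.41488555e-01] [ 0.11156344  0.81048477 -0.3828558 ] 0.04339782116263062
d [-0.0009 -0.0003  0.0899] rot [ 0.06  0.   -0.06]
```

View pics/w3.png

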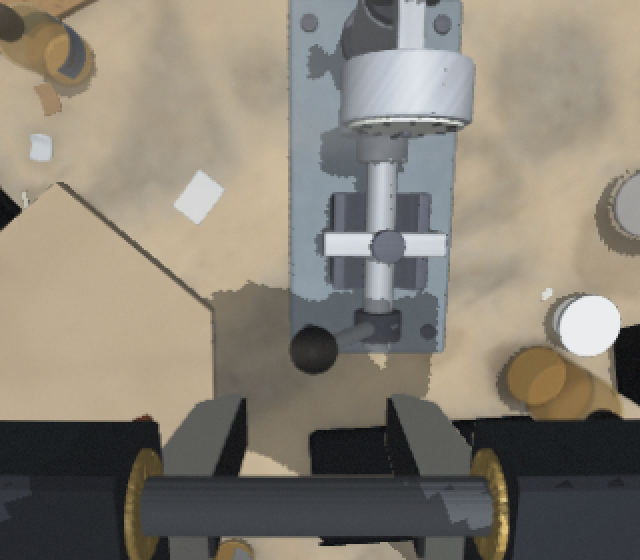

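View pics/s3.png

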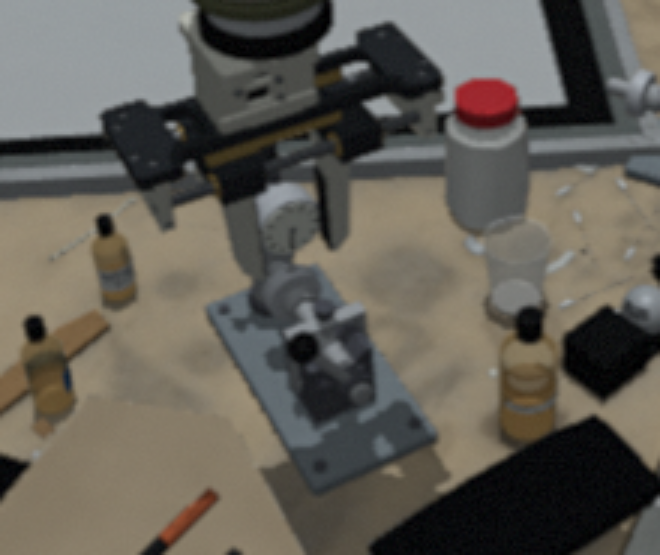

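>>> {"method": "apply_moves", "body": {
  "series": [
    {"dx": 0, "dy": 0, "dz": 0.025, "rx": 0, "ry": 0, "rz": 0, "hand": 0.044},
    {"dx": 0, "dy": 0, "dz": 0.05, "rx": 0, "ry": 0, "rz": 0, "hand": 0.044},
    {"dx": 0, "dy": 0, "dz": 0.07, "rx": 0, "ry": 0, "rz": 0, "hand": 0.044},
    {"dx": 0, "dy": 0, "dz": 0.085, "rx": 0, "ry": 0, "rz": 0, "hand": 0.044},
    {"dx": 0, "dy": 0, "dz": 0.09, "rx": 0, "ry": 0, "rz": 0, "hand": 0.044},
    {"dx": 0, "dy": 0, "dz": 0.09, "rx": 0, "ry": 0, "rz": 0, "hand": 0.044}
  ]
}}

```text
time_s: 6.33
tool_pos: [0.4725, 0.1495, 0.1093]
ee_rot: [3.14, 0.001, -0.345]
force: [0.2, 0.1, 0.4]
gripper_width: 0.0435
```

```bash
python3 - <<'E'
from h import *
s=arm.read_state();print(s['time_s'],s['tool_pos'],s['ee_rot'],s['force'],s['gripper_width'])
f=arm.grab_frame('wrist')[:,:,::-1];cv2.imwrite('pics/w4.png',f[20:300,100:420].repeat(2,0).repeat(2,1))
p=np.load('p.npy')
R=Ro.from_euler('xyz',s['ee_rot'])
w=.0217
for q in(-.567,-.45,-.3,-.15,0,.15,.3,.45,.6,.7,.8,.83):
    k=[-.075,-.065*np.sin(q)+.011-w,.062+.065*np.cos(q)-.007]
    print(q,R.inv().apply(S2W(p,[k])[0]-s['tool_pos']).round(4))
E
```

```text
6.3333 [0.4725437  0.14951261 0.10928415] [ 3.13962693e+00  5.70940633e-04 -3.45201714e-01] [0.18426254 0.10600384 0.35663773] 0.04345874528280099
-0.567 [-0.0016  0.0102 -0.0005]
-0.45 [-0.0016  0.0169 -0.0042]
-0.3 [-0.0016  0.0259 -0.0078]
-0.15 [-0.0016  0.0354 -0.0099]
0 [-0.0016  0.0452 -0.0106]
0.15 [-0.0015  0.0549 -0.0099]
0.3 [-0.0015  0.0644 -0.0077]
0.45 [-0.0015  0.0734 -0.0041]
0.6 [-0.0015  0.0818  0.0008]
0.7 [-0.0015  0.087   0.0047]
0.8 [-0.0014  0.0917  0.0092]
0.83 [-0.0014  0.0931  0.0106]
```

View pics/w4.png

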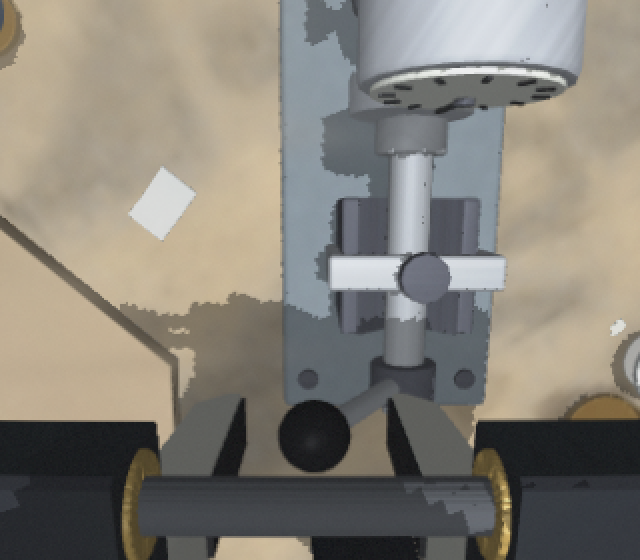

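>>> {"method": "apply_moves", "body": {
  "series": [
    {"dx": -0.0015, "dy": 0.008, "dz": -0.001, "rx": 0, "ry": 0, "rz": 0, "hand": 0.044},
    {"dx": -0.0015, "dy": 0.014, "dz": -0.003, "rx": 0, "ry": 0, "rz": 0, "hand": 0.044},
    {"dx": -0.0015, "dy": 0.02, "dz": -0.0055, "rx": 0, "ry": 0, "rz": 0, "hand": 0.044},
    {"dx": -0.0015, "dy": 0.026, "dz": -0.008, "rx": 0, "ry": 0, "rz": 0, "hand": 0.044},
    {"dx": -0.0015, "dy": 0.033, "dz": -0.0095, "rx": 0, "ry": 0, "rz": 0, "hand": 0.044},
    {"dx": -0.0015, "dy": 0.04, "dz": -0.0105, "rx": 0, "ry": 0, "rz": 0, "hand": 0.044},
    {"dx": -0.0015, "dy": 0.047, "dz": -0.0105, "rx": 0, "ry": 0, "rz": 0, "hand": 0.044},
    {"dx": -0.0015, "dy": 0.054, "dz": -0.01, "rx": 0, "ry": 0, "rz": 0, "hand": 0.044},
    {"dx": -0.0015, "dy": 0.061, "dz": -0.0085, "rx": 0, "ry": 0, "rz": 0, "hand": 0.044},
    {"dx": -0.0015, "dy": 0.067, "dz": -0.007, "rx": 0, "ry": 0, "rz": 0, "hand": 0.044}
  ]
}}

```text
time_s: 7.22
tool_pos: [0.4481, 0.0861, 0.117]
ee_rot: [3.14, 0.0, -0.345]
force: [0.3, 2.3, 2.2]
gripper_width: 0.0439
```

```bash
python3 - <<'E'
from h import *
s=arm.read_state();print(s['time_s'],s['tool_pos'],s['ee_rot'],s['force'],s['gripper_width'])
f=arm.grab_frame('wrist')[:,:,::-1];cv2.imwrite('pics/w5.png',f[20:300,100:420].repeat(2,0).repeat(2,1))
p=np.load('p.npy')
R=Ro.from_euler('xyz',s['ee_rot'])
w=.0217
for q in(.3,.45,.6,.7,.8,.83):
    k=[-.075,-.065*np.sin(q)+.011-w,.062+.065*np.cos(q)-.007]
    print(q,R.inv().apply(S2W(p,[k])[0]-s['tool_pos']).round(4))
E
```

```text
7.2167 [0.44812315 0.08613857 0.11702083] [ 3.13988871e+00  5.18093770e-05 -3.45428975e-01] [0.29377971 2.28642223 2.16931283] 0.043897953408581616
0.3 [ 0.     -0.0036 -0.0001]
0.45 [0.     0.0055 0.0035]
0.6 [0.0001 0.0139 0.0084]
0.7 [0.0001 0.0191 0.0123]
0.8 [0.0001 0.0238 0.0168]
0.83 [0.0001 0.0252 0.0182]
```

View pics/w5.png

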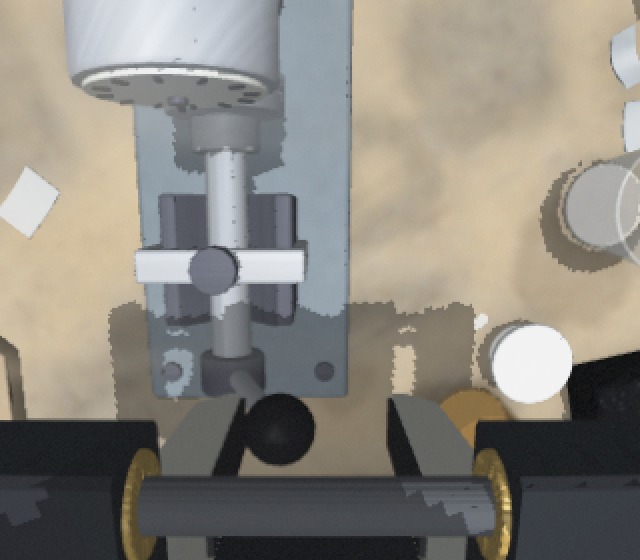

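>>> {"method": "apply_moves", "body": {
  "series": [
    {"dx": 0, "dy": 0.0055, "dz": 0.0035, "rx": 0, "ry": 0, "rz": 0, "hand": 0.044},
    {"dx": 0, "dy": 0.01, "dz": 0.006, "rx": 0, "ry": 0, "rz": 0, "hand": 0.044},
    {"dx": 0, "dy": 0.014, "dz": 0.0085, "rx": 0, "ry": 0, "rz": 0, "hand": 0.044},
    {"dx": 0, "dy": 0.017, "dz": 0.011, "rx": 0, "ry": 0, "rz": 0, "hand": 0.044},
    {"dx": 0, "dy": 0.02, "dz": 0.013, "rx": 0, "ry": 0, "rz": 0, "hand": 0.044},
    {"dx": 0, "dy": 0.022, "dz": 0.015, "rx": 0, "ry": 0, "rz": 0, "hand": 0.044},
    {"dx": 0, "dy": 0.0235, "dz": 0.0165, "rx": 0, "ry": 0, "rz": 0, "hand": 0.044}
  ]
}}

```text
time_s: 7.85
tool_pos: [0.4397, 0.0633, 0.1002]
ee_rot: [3.14, 0.0, -0.346]
force: [-1.7, 7.2, 14.6]
gripper_width: 0.0441
```

```bash
python3 - <<'E'
from h import *
s=arm.read_state();print(s['time_s'],s['tool_pos'],s['ee_rot'],s['force'],s['gripper_width'])
f=arm.grab_frame('wrist')[:,:,::-1];cv2.imwrite('pics/w6.png',f[20:300,100:420].repeat(2,0).repeat(2,1))
f=arm.grab_frame('scene')[:,:,::-1];cv2.imwrite('pics/s6.png',cv2.resize(f[160:345,90:310],None,fx=3,fy=3))
E
```

```text
7.85 [0.43967368 0.06330769 0.10018216] [ 3.13959414e+00  4.05941634e-04 -3.45797550e-01] [-1.7312918   7.16289961 14.64044668] 0.04413959704645802
```

View pics/w6.png

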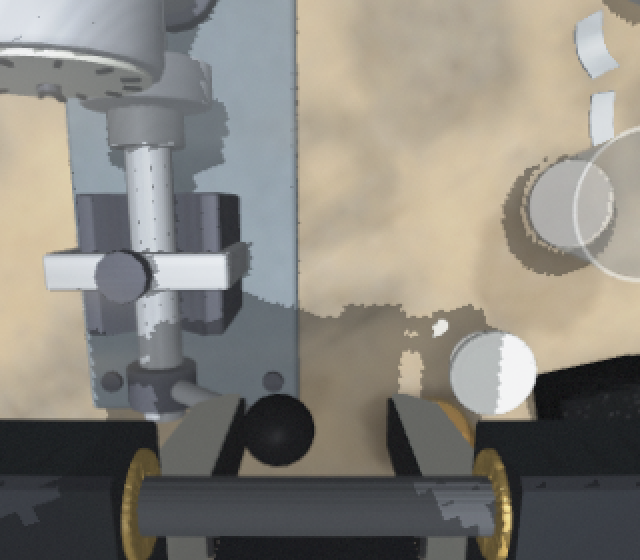

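View pics/s6.png

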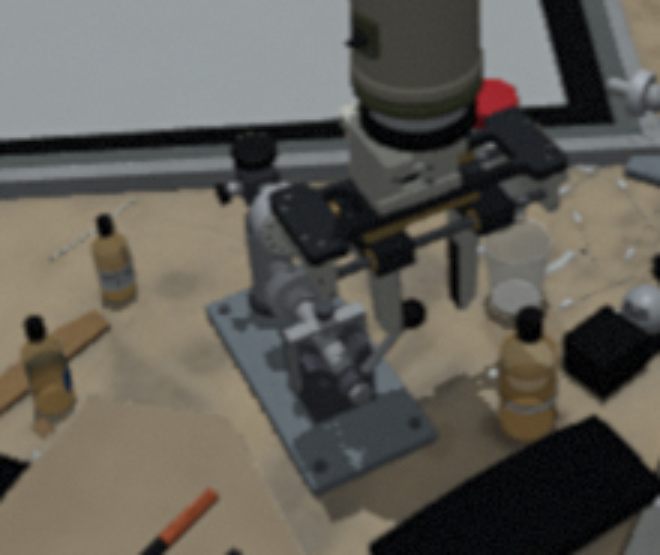

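>>> {"method": "apply_moves", "body": {
  "series": [
    {"dx": 0, "dy": 0, "dz": -0.003, "rx": 0, "ry": 0, "rz": 0, "hand": 0.044},
    {"dx": 0, "dy": 0.001, "dz": -0.004, "rx": 0, "ry": 0, "rz": 0, "hand": 0.044},
    {"dx": 0, "dy": 0.002, "dz": -0.004, "rx": 0, "ry": 0, "rz": 0, "hand": 0.044},
    {"dx": 0, "dy": 0.003, "dz": -0.004, "rx": 0, "ry": 0, "rz": 0, "hand": 0.044}
  ]
}}

```text
time_s: 8.28
tool_pos: [0.4398, 0.0628, 0.1045]
ee_rot: [-3.14, -0.001, -0.344]
force: [1.3, 13.4, -3.6]
gripper_width: 0.044
```

>>> {"method": "apply_moves", "body": {
  "series": [
    {"dx": 0, "dy": -0.004, "dz": 0, "rx": 0, "ry": 0, "rz": 0, "hand": 0.044},
    {"dx": 0, "dy": -0.008, "dz": -0.001, "rx": 0, "ry": 0, "rz": 0, "hand": 0.044},
    {"dx": 0, "dy": -0.009, "dz": -0.015, "rx": 0, "ry": 0, "rz": 0, "hand": 0.044},
    {"dx": 0, "dy": -0.009, "dz": -0.045, "rx": 0, "ry": 0, "rz": 0, "hand": 0.044},
    {"dx": 0, "dy": -0.009, "dz": -0.08, "rx": 0, "ry": 0, "rz": 0, "hand": 0.044},
    {"dx": -0.01, "dy": -0.009, "dz": -0.115, "rx": 0, "ry": 0, "rz": 0, "hand": 0.044},
    {"dx": -0.02, "dy": -0.009, "dz": -0.15, "rx": 0, "ry": 0, "rz": 0, "hand": 0.044},
    {"dx": -0.02, "dy": -0.009, "dz": -0.18, "rx": 0, "ry": 0, "rz": 0, "hand": 0.044},
    {"dx": -0.02, "dy": -0.009, "dz": -0.18, "rx": 0, "ry": 0, "rz": 0, "hand": 0.044}
  ]
}}

```text
time_s: 9.03
tool_pos: [0.4251, 0.0783, 0.2896]
ee_rot: [-3.137, -0.008, -0.344]
force: [1.2, 0.0, -0.3]
gripper_width: 0.0438
```

```bash
python3 - <<'E'
from h import *
s=arm.read_state();print(s['time_s'],s['tool_pos'],s['ee_rot'],s['force'],s['gripper_width'])
p=np.load('p.npy');p[3]=.17;p[4]=.8
cam=wcam();W=S2W(p,pts(p));p[4]=.7;W=np.vstack([W,S2W(p,pts(p))[5]])
f=arm.grab_frame('wrist')[:,:,::-1];g=np.ascontiguousarray(f[20:300,100:420].repeat(2,0).repeat(2,1))
for u in wproj(cam,W)[4:]: cv2.circle(g,tuple(((u-[100,20])*2+1).astype(int)),3,(0,0,255),1)
cv2.imwrite('pics/w7.png',g)
f=arm.grab_frame('scene')[:,:,::-1];g=cv2.resize(f[160:345,90:310],None,fx=3,fy=3)
for u in proj('scene',W)[4:]: cv2.circle(g,tuple(((u-[90,160]+.5)*3).astype(int)),3,(0,0,255),1)
cv2.imwrite('pics/s7.png',g)
E
```

```text
9.0333 [0.42514012 0.07828033 0.28958016] [-3.13653219 -0.00779154 -0.34399725] [ 1.23087905  0.02168602 -0.32078825] 0.04383727502102151
```

View pics/w7.png

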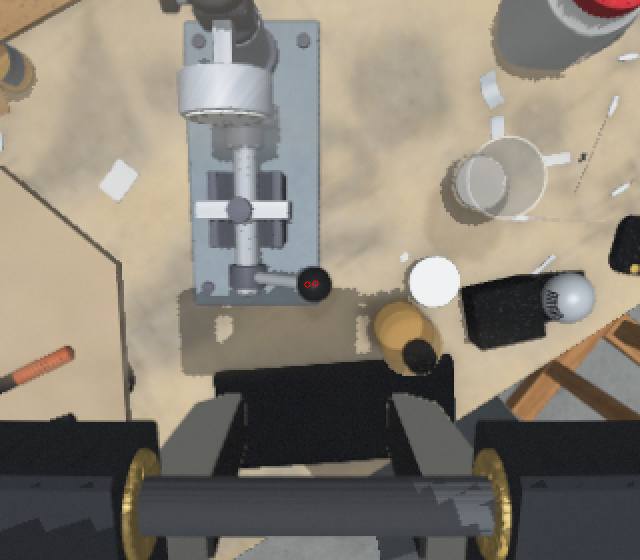

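View pics/s7.png

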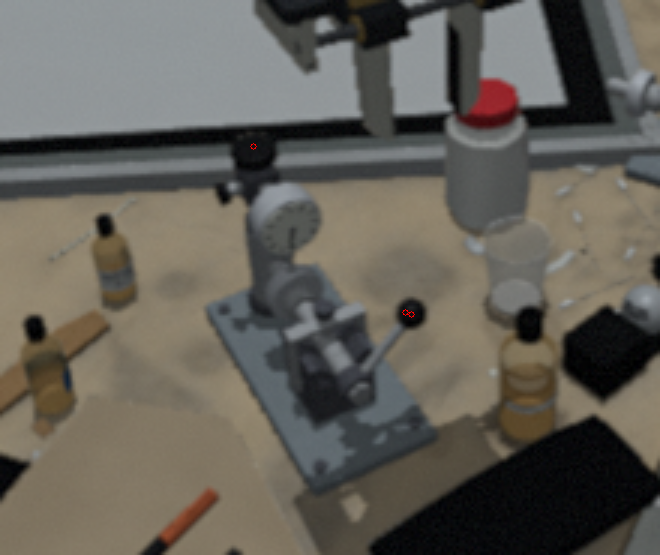

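```bash
python3 - <<'E'
from station import arm
print(arm.job_done())
E
```

```text
the job is handed in; nothing more can be done
None
```

The runout check is done as asked and handed in after about 9 s of the 38 s allowed.

- **Carriage:** I pressed it down with the shut fingers until it stopped. The cap's top was then at about 170 mm, and the force rose to 21 N with no further travel. The plunger should therefore be about 14 mm in on the collar; I did not measure it directly.
- **Lever:** With the plunger still in, I took the knob between the slightly open fingers and swung it from about -0.57 rad over the top to the right stop. There it held against about 13 N of sideways push, moving only about 0.5 mm. I then backed off and lifted clear.
- **Last checks:** The wrist and scene pictures show the knob at, or a pixel or two past, the position worked out for +0.8 rad. The cap is where it should be at the lower stop. The fingers are well clear, with only about 1 N left on the force reading. I never went near the spare spindle.

The first move call was refused because some row fields were left out, so nothing moved. The early height readings for the cap differed, 202 mm against 211 mm from the wrist camera alone, but contact settled the final height.

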